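Draw the lamp boom out to its next button hole

ROBOT

A 6-joint arm with a two-finger parallel gripper is mounted at the origin on the work surface. World frame = base frame: x ahead of the robot, y to its left, z up, the work surface at z = 0. Lengths are in m, angles in degrees, forces in N, time in s.
With the tool pointing down it reaches from about 0.3 to 0.75 m from the base axis. Payload 8.5 kg.
Tool frame: the origin (TCP) lies at the very end of the fingers, on their centre line; the grasp point (between the pads) lies 19 mm behind it; z points along the fingers, y is the line along which they close (so a half turn about z gives the same grasp; the last joint's range is limited). The gripper opens to 85 mm and grips with 20 to 120 N. Pads are 22 mm wide; open, the fingers measure 114 mm over their backs; the gripper's body (76 mm by 85 mm) begins 54 mm behind the grasp point. The pads swing forward as they close: fully open they stand 13 mm farther back than shut.
Start: joints at [-89.57, 21.807, 74.336, -0, 83.858, -12.336], TCP at [0.122, -0.536, 0.231] pointing down, gripper open.
Joint ranges: [-178.18, 178.18], [-50.72, 133.34], [12.68, 142.11], [-81.47, 261.47], [9.98, 163.14], [-165.26, 165.26]. Speed limits (degrees/s): [136.94, 136.94, 180, 180, 180, 180].

INTERFACE

Orientations are given as a 3x3 rotation matrix whose columns are the frame's x, y, z axes.
In Python, from rig import observe, cams, ticket gives the robot as it stands.
- The arm moves only by the tool move_arm, never from a script. Its arguments are lists of equal length, an entry for each row: "jaw": the finger opening in cm, from 0 to 8.54; "dp": the shift along the tool's x, y, z in cm, a list of three; "turn": the turn, a rotation vector about the tool's x, y, z in rad, a list of three. In form: {"jaw": [jaw, ...], "dp": [[tx, ty, tz], ...], "turn": [[wx, wy, wz], ...]}. A call has 1 to 12 rows; each row shifts and turns the commanded pose from where the row before left it, along the tool's axes as they then stand; what a row does not reach is not made up. A row lasts 1/12 s, in which the tool goes at most 41.7 mm and 7.16 degrees, less where a joint would pass 70% of its speed; a pose out of reach is approached as far as the arm can. A call is refused whole if a number of a shift passes 4.17 or a number of a turn 0.125, either way. A call with a gripper value outside its range is refused whole. The fingers move at their own pace and stop on an object; "force" is the grip in N (left out, the last holds). Time passes only in rows, so rows that do not move let the fingers close. It gives the time, the measured TCP pose, the force, the opening and the grip force at its end, in the units of the state.
- observe(): the state, without advancing time (a new reading comes with each control period).
- cams.get_image(name): name is "scene" or "top" or "wrist"; returns (picture, depth): 480x640x3 uint8, red, green, blue; 480x640 float32, m along the optical axis (not along the pixel's ray), 0 where there is no reading.
- cams.calibration(name): a dict with "vertical_fov" (degrees; the focal length in pixels is half the picture's height over the tangent of half this angle, whatever the lens; pixels are square), "cx", "cy" (the principal point, pixels), "view" (4x4, takes a point from world to camera coordinates); the wrist camera has in their place "tool_from_camera" (4x4, takes a point from camera to tool coordinates, whose origin is the TCP and whose axes are the flange's). Camera axes: x right, y up, looking along -z (the intrinsics and any distortion apply to the point x, -y, -z); pixel columns grow to the right and rows downward; lengths in m; the calibration is good to about 2 mm. The wrist camera is an equidistant fisheye: a pixel r from the principal point sees the ray r / f radians off the axis. A picture is of the moment at which its call begins: read the wrist's pose just before it. calibration takes no time and is no camera call.
- ticket.close_job(): hands the job in; it is judged then, once.
Trained networks look in the newest picture that a camera, given by its name, has taken for a name from the list of things; names that differ only in an ending like _2 or _b are one class to them, and where a whole thing is asked for, a point or a joint stands for the part that bears it (a point fixed in the world has none). Each returns a list of dicts, best first, with "p" (0 to 1); they miss things now and then, are a little off and sometimes report something else, mostly with a low value. They report only what shows in the picture. A call takes as long as a camera call.
- cams.spot_in(camera, query): "box" ([centre column, centre row, width, height] as shares, 0 to 1, of the picture: columns of its width, rows of its height, round what is visible of it).
- cams.outline_of(camera, query): "mask" (480x640 bool, what is visible of it) and "box" ([centre column, centre row, width, height] as shares, 0 to 1, of the picture: columns of its width, rows of its height, round what is visible of it).
- cams.mark_of(camera, query): "location" ([column, row] as shares, 0 to 1, of the picture: columns of its width, rows of its height: a listed point, or the origin of a listed thing).
The state is a dict: "time_s": time; "q": joint angles; "qvel": joint speeds; "joint_efforts": joint torques, N m; "position": TCP position; "tool_rot": TCP orientation; "ft_force": force on the tool from outside, world axes, zero at the start; "wrist_torque": the same for the moment, N m; "grip_width": finger opening in m; "gripper_force": force on a finger pad.
Only numpy, scipy, OpenCV 4.12 (cv2) and the standard library are available. Lean on these libraries where they do the work, as an engineer would, in place of code of your own. Each camera call takes 0.05 s, during which the arm holds its last target. There are 200 camera calls.

TASK

Bring the lamp out over the dish: press in the boom's sprung button, draw the inner tube out, and let the button pop up through the next hole, not running past it. Never force the tube against the button, leave the other things on the bench where they are, and let go at the end.

Things in the scene. Friction and masses are not known exactly. Their poses are not given: they have to be found in the camera images.
- stand: Fixed lamp stand with a level telescopic boom: dark base plate 220 x 200 x 16 mm, 38 mm steel column, black cross clamp 60 x 46 mm, its top 212 mm above the bench, with a side knob. Origin on the bench under the column; x points along the boom towards the lamp, z up. The boom's axis is 185 mm above the bench.
- outer_tube: Fixed outer tube: square aluminium 30 x 30 mm, 220 mm long, wall 1.5 mm, upper face 200 mm above the bench, black bush round its mouth. Origin at its middle, axes as the stand's, mouth 110 mm along x. Two round 11 mm holes in the upper face, drilled by hand: the button starts in the first, 49 mm along x; the next is 30 to 42 mm further out (it differs each time). Button play about 1 mm each way.
- snap_button: Sprung round-headed 9 mm steel button on the inner tube. Origin: centre of its head. Spring 2 N at first, 4.5 N when flush with the outer tube. Standing out it locks the tube. While it is held flush a pull of 10 to 16 N on the inner tube makes it duck under the hole's edge; 8 mm on, the wall keeps it in. Under a finger it cannot pop out. Over 15 N sideways bends it.
- button_top (a point): Crown of the button: 5 mm above the outer tube's upper face when out (205 mm above the bench), 1.5 mm below that face when ducked under the wall (a press of 6.5 mm).
- clamp_top (a point): Centre of the top of the black clamp block at the inner tube's end: 28 mm along the boom, 30 mm across, 160 to 218 mm above the bench, axes as the stand's. A 14 mm steel stem stands 22 mm above it (to 240 mm). Block, lamp, button and inner tube (26 mm square) slide as one along the stand's x, -4 to +75 mm from the start, with 4 to 6 N of friction, and stay where left. It stops dead when the button pops.
- clamp_rear (a point): On the clamp block's rear face (towards the column), 9 mm below its top and 9 mm above the outer tube's upper face: room for a finger to push it outwards. It is always 68 mm from the button's axis; at the start 7 mm beyond the outer tube's mouth. A screw knob stands 20 mm out of the block's front face.
- lamp_face (a point): Centre of the lamp's lower face, 81 mm above the bench: a white disc 84 mm across, 28 mm high, hanging on the stem.
- dish: Bystander: closed clear culture dish, 90 mm diameter, 16 mm high, on the bench below the lamp. Origin at the centre of its underside.
- slide_box: Bystander: slide box 92 x 82 x 34 mm, grey with a black lid. Origin at the centre of its underside.
- oil_bottle: Bystander: small amber bottle with a black cap, 32 mm diameter, 65 mm high. Origin at the centre of its underside.
- objective_case: Bystander: clear screw case with a black cap holding an objective, 40 mm diameter, 58 mm high. Origin at the centre of its underside.

How it is judged (in metres and radians):
On the way, in this order (a step that is already met when the one before it is completed fails the run):
1. the button is pushed in and the tube drawn off its first hole, the button held in under the outer tube's wall (distance of clamp_top from where it was at the start of the episode above 0.008 m and z of button_top in the frame of stand below 0.2003 m), for 0.1 s.
2. the button stands out of the next hole (distance of clamp_top from where it was at the start of the episode between 0.027 and 0.046 m and z of button_top in the frame of stand above 0.2035 m), for 0.2 s.
At the end, for the whole second after the job is handed in: The button stands at least 3.5 mm out of the outer tube's next hole, the clamp block 27 to 46 mm further out than at the start, everything at rest and let go, the bystanders within 15 mm of where they were (all of step 2 and linear speed of snap_button below 0.01 m/s); the robot touches nothing.
It fails at once if the button is loaded sideways by the outer tube with more than 15 N (the tube forced while latched, or pulled on after it has latched) (contact force between snap_button and outer_tube above 15 N).
It fails at once if the tube is drawn past the next hole (more than 50 mm out) (distance of clamp_top from where it was at the start of the episode above 0.05 m).
It fails at once if a bystander is moved by more than 15 mm (distance of any of dish, slide_box, oil_bottle, objective_case from where it was at the start of the episode above 0.015 m).
It also fails if it takes over 58 s, if anything falls off the work surface, if the arm or the gripper's body presses on something with over 40 N, if the wrist force passes 120 N, or if a joint passes its speed limit or range.

## Working session

There is one attempt and no reset: what is moved stays moved. The work goes in short steps, Python scripts to look and compute and a tool call to move; the robot and the scene stay as the last step left them, time stands still between calls to the robot, and variables do not carry over. Pictures are saved under pics/ and viewed, at most 10 in all, crops included, and the job is handed in when it is done.

Besides the shell and the picture viewer there is one more tool, called after "Request:" as name(argument=value, ...), one argument or row to a line, values as JSON. move_arm: Moves the arm, as the interface text tells. Its arguments: {"type":"object","properties":{"jaw":{"type":"array","items":{"type":"number"}},"dp":{"type":"array","items":{"type":"array","items":{"type":"number"}}},"turn":{"type":"array","items":{"type":"array","items":{"type":"number"}}},"force":{"type":"number"}},"required":["jaw","dp","turn"]}

```bash
mkdir -p pics
cat > h.py <<'E'
import numpy as np, cv2
from rig import observe, cams, ticket
def K(n):
    c=cams.calibration(n); f=240/np.tan(np.radians(c["vertical_fov"])/2); return c,f
def ray(n,u,v,st=None):
    c,f=K(n)
    if n!="wrist":
        d=np.array([(u-c["cx"])/f,-(v-c["cy"])/f,-1.]); T=np.linalg.inv(np.array(c["view"]))
    else:
        x,y=u-c["cx"],v-c["cy"]; r=np.hypot(x,y)+1e-9; t=r/f
        d=np.array([np.sin(t)*x/r,-np.sin(t)*y/r,-np.cos(t)])
        W=np.eye(4);W[:3,:3]=np.array(st["tool_rot"]);W[:3,3]=st["position"]; T=W@np.array(c["tool_from_camera"])
    return T[:3,3],T[:3,:3]@d
def at_z(n,u,v,z,st=None):
    o,d=ray(n,u,v,st); return o+d*(z-o[2])/d[2]
def at_d(n,u,v,dep,st=None):
    o,d=ray(n,u,v,st)
    if n=="wrist":
        c,f=K(n); t=np.hypot(u-c["cx"],v-c["cy"])/f; return o+d*dep/np.cos(t)
    return o+d*dep
E
python3 - <<'E'
from h import *
s=observe(); print({k:np.round(v,3).tolist() for k,v in s.items()})
zs=dict(snap_button=.2,button_top=.205,clamp_top=.218,clamp_rear=.209,outer_tube=.185,stand=0,lamp_face=.081,dish=0,slide_box=0,oil_bottle=0,objective_case=0)
for n in ("scene","top","wrist"):
    s=observe(); p,d=cams.get_image(n); cv2.imwrite(f"pics/{n}0.png",p[:,:,::-1])
    print(n,{k:np.round(v,3).tolist() for k,v in cams.calibration(n).items()} )
    for q,z in zs.items():
        if n=="wrist" and z<.15: continue
        r=cams.mark_of(n,q)
        if r:
            u,v=r[0]["location"][0]*640,r[0]["location"][1]*480
            print(q,round(r[0]["p"],2),int(u),int(v),at_z(n,u,v,z,s).round(4), 'dep',at_d(n,u,v,d[min(479,int(v)),min(639,int(u))],s).round(3))
E
```

```text
{'time_s': 0.0, 'q': [-89.571, 21.841, 74.388, -0.001, 83.858, -12.335], 'qvel': [-0.109, -0.025, -0.027, -0.073, -0.003, 0.021], 'joint_efforts': [0.001, -44.846, -23.128, -0.0, 0.005, -0.0], 'position': [0.122, -0.536, 0.231], 'tool_rot': [[0.975, 0.221, -0.0], [0.221, -0.975, 0.002], [0.0, -0.002, -1.0]], 'ft_force': [-0.304, 0.47, -0.326], 'wrist_torque': [-0.015, -0.023, -0.021], 'gripper_force': 0.0, 'grip_width': 0.085}
scene {'vertical_fov': 46.416, 'cx': 324.228, 'cy': 239.605, 'view': [[0.224, 0.975, -0.0, -0.114], [-0.671, 0.155, 0.725, 0.278], [0.707, -0.162, 0.689, -1.658], [0.0, 0.0, 0.0, 1.0]]}
button_top 0.39 349 246 [0.6584 0.0143 0.205 ] dep [0.651 0.017 0.197]
clamp_top 0.27 329 280 [ 0.7454 -0.0459  0.218 ] dep [ 0.565 -0.002  0.014]
clamp_rear 0.68 332 224 [ 0.5948 -0.0027  0.209 ] dep [ 0.597 -0.003  0.211]
outer_tube 0.56 358 273 [0.7108 0.0185 0.185 ] dep [0.723 0.014 0.199]
stand 0.78 365 357 [0.7692 0.0247 0.    ] dep [0.792 0.016 0.035]
lamp_face 0.62 331 266 [ 0.5854 -0.0022  0.081 ] dep [ 0.605 -0.007  0.102]
dish 0.81 330 277 [0.5451 0.0051 0.    ] dep [
[... 640 characters left out ...]
  0.217]
outer_tube 0.9 289 181 [0.7104 0.0113 0.185 ] dep [0.707 0.011 0.201]
stand 0.6 286 172 [0.772  0.0246 0.    ] dep [0.727 0.015 0.198]
lamp_face 0.87 296 245 [ 0.5754 -0.0018  0.081 ] dep [ 0.567 -0.005  0.216]
dish 0.67 293 257 [0.5502 0.0056 0.    ] dep [ 0.543 -0.001  0.21 ]
slide_box 0.7 439 291 [ 0.4623 -0.3683  0.    ] dep [ 0.464 -0.359  0.033]
oil_bottle 0.61 154 236 [0.6043 0.3655 0.    ] dep [0.601 0.351 0.041]
objective_case 0.66 171 301 [0.4364 0.3161 0.    ] dep [0.44  0.298 0.059]
wrist {'vertical_fov': 65.706, 'cx': 315.39, 'cy': 243.549, 'tool_from_camera': [[0.001, 0.952, 0.305, 0.078], [1.0, -0.0, -0.0, -0.001], [-0.0, 0.305, -0.952, -0.143], [0.0, 0.0, 0.0, 1.0]]}
```

Run:
```python
import cv2
p=cv2.imread("pics/scene0.png");q=cv2.imread("pics/top0.png")
a=cv2.resize(p[150:400,240:440],(480,600),interpolation=3);b=cv2.resize(q[110:290,240:336],(320,600),interpolation=3)
cv2.imwrite("pics/c0.png",cv2.hconcat([a,b]))
```

```text
(no output)
```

View pics/c0.png

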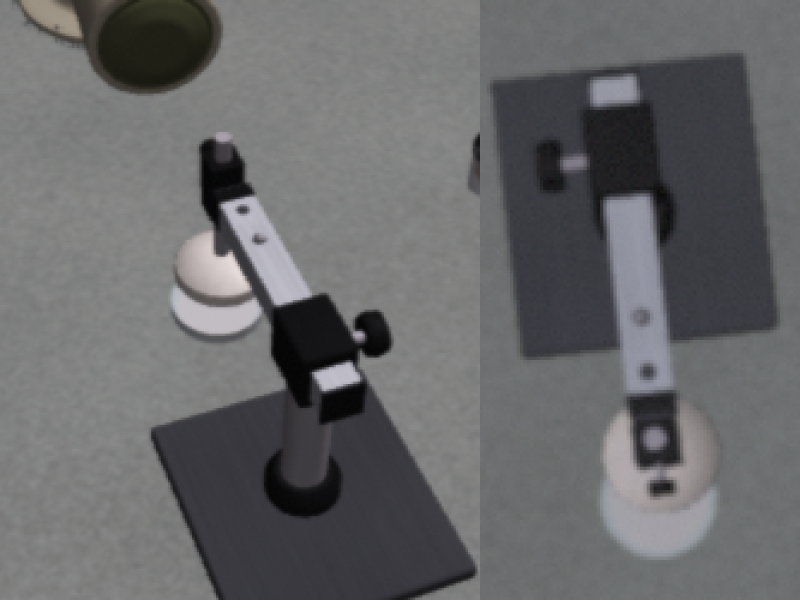

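View pics/scene0.png

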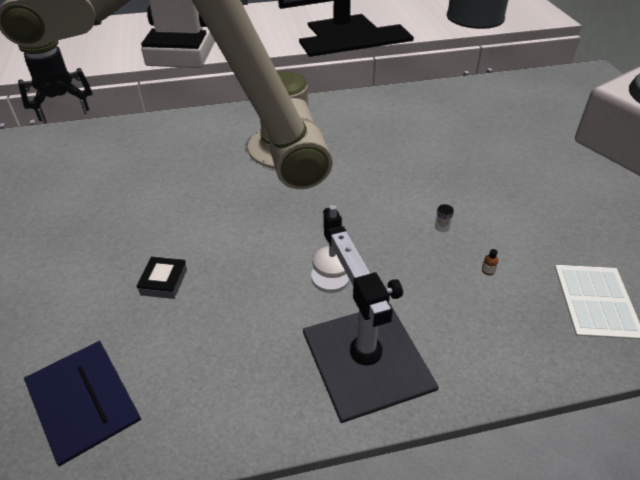

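Scene shows the boom pointing toward the robot with a small yaw. The button is at scene pixel (348,250), the next hole is at about (341,238), and the bystanders are well clear.

Run:
```python
from h import *
p,d=cams.get_image("top")
for q in("outer_tube","clamp_top","stand"):
    r=cams.outline_of("top",q)
    if not r: continue
    m=r[0]["mask"]; print(q,r[0]["p"],m.sum(),np.round(np.array(r[0]["box"])*[640,480,640,480],1))
    if q=="outer_tube":
        vs,us=np.nonzero(m); P=np.array([at_d("top",u+.5,v+.5,d[v,u]) for u,v in zip(us,vs)])
        k=(abs(P[:,2]-.2)<.008); P=P[k]; print("z",np.median(P[:,2]),len(P))
        (c,sz,a)=cv2.minAreaRect(P[:,:2].astype(np.float32)); print(c,sz,a)
        w,V=np.linalg.eigh(np.cov(P[:,:2].T)); print(V[:,1],P.mean(0))
for nm,u,v in(("btn",288.0,204.8),("next",290.4,221.6),("tubeend",285.6,168.5),("mouth",291,225.5)):
    print(nm,at_z("top",u,v,.2).round(4))
for nm,u,v in(("btn",240+260*200/480,150+239*250/600),("next",240+242*200/480,150+210*250/600)):
    print("scene",nm,at_z("scene",u,v,.203 if nm=="btn" else .2).round(4))
for v in range(210,262,2): print(v,[round(float(at_d("top",u,v,d[v,u])[2]),3) for u in range(284,302,3)], at_z("top",292,v,.2)[0].round(3))
```

```text
outer_tube 0.92 1080 [285.2 182.4  23.2 108.2]
z 0.19994334688952198 1036
(0.7036646008491516, 0.01698731817305088) (0.2275000661611557, 0.03178144991397858) 7.068211078643799
[-0.99248734 -0.12234739] [0.68043813 0.01423662 0.19994498]
clamp_top 0.56 952 [294.6 236.6  31.   59.4]
stand 0.92 7842 [286.2 194.1  85.2 136.3]
btn [0.6557 0.0128 0.2   ]
next [0.6194 0.0075 0.2   ]
tubeend [0.7349 0.0184 0.2   ]
mouth [0.611  0.0061 0.2   ]
scene btn [0.6636 0.0105 0.203 ]
scene next [0.6253 0.0057 0.2   ]
210 [0.203, 0.197, 0.201, 0.2, 0.194, 0.015] 0.644
212 [0.198, 0.197, 0.2, 0.201, 0.2, 0.008] 0.64
214 [0.2, 0.198, 0.199, 0.199, 0.199, -0.003] 0.636
216 [0.2, 0.199, 0.2, 0.198, 0.202, -0.001] 0.631
218 [0.199, 0.201, 0.201, 0.201, 0.2, 0.002] 0.627
220 [0.201, 0.198, 0.198, 0.198, 0.197, 0.002] 0.623
222 [0.201, 0.202, 0.194, 0.199, 0.201, 0.0] 0.619
224 [0.202, 0.199, 0.198, 0.198, 0.201, 0.001] 0.614
226 [0.199, 0.199, 0.2, 0.201, 0.2, -0.0] 0.61
228 [-0.001, 0.201, 0.203, 0.202, 0.198, 0.003] 0.606
230 [0.201, 0.2, 0.202, 0.2, 0.199, 0.099] 0.601
232 [0.093, 0.201, 0.202, 0.202, 0.202, 0.203] 0.597
234 [0.101, 0.2, 0.2, 0.198, 0.2, 0.178] 0.593
236 [0.099, 0.199, 0.218, 0.219, 0.218, 0.215] 0.588
238 [0.105, 0.219, 0.22, 0.219, 0.216, 0.222] 0.584
240 [0.103, 0.218, 0.24, 0.242, 0.219, 0.218] 0.58
242 [0.108, 0.22, 0.24, 0.241, 0.216, 0.218] 0.576
244 [0.108, 0.221, 0.231, 0.239, 0.22, 0.22] 0.571
246 [0.108, 0.219, 0.222, 0.217, 0.218, 0.221] 0.567
248 [0.106, 0.218, 0.219, 0.218, 0.22, 0.216] 0.563
250 [0.106, 0.109, 0.193, 0.206, 0.107, 0.113] 0.558
252 [0.107, 0.105, 0.11, 0.208, 0.111, 0.109] 0.554
254 [0.102, 0.107, 0.107, 0.21, 0.21, 0.109] 0.55
256 [0.104, 0.107, 0.106, 0.211, 0.209, 0.105] 0.546
258 [0.098, 0.104, 0.106, 0.209, 0.211, 0.104] 0.541
260 [0.096, 0.099, 0.101, 0.1, 0.103, 0.103] 0.537
```

Request:
move_arm(
  jaw=[4.2,4.2,4.2,4.2,4.2,4.2,4.2,4.2,4.2,4.2,4.2,4.2],
  dp=[
    [0,0,-0.9],
    [0,0,-0.9],
    [0,0,-0.9],
    [0,0,-0.9],
    [0,0,-0.9],
    [0,0,-0.9],
    [0,0,-0.9],
    [0,0,-0.9],
    [0,0,-0.9],
    [0,0,-0.9],
    [0,0,-0.9],
    [0,0,-0.9],
  ],
  turn=[
    [0,0,-0.12],
    [0,0,-0.12],
    [0,0,-0.12],
    [0,0,-0.12],
    [0,0,-0.12],
    [0,0,-0.12],
    [0,0,-0.12],
    [0,0,-0.12],
    [0,0,-0.12],
    [0,0,-0.12],
    [0,0,-0.12],
    [0,0,-0.12],
  ],
)

```text
time_s: 2.7
position: [0.1215, -0.5364, 0.3398]
tool_rot: [[-0.098, 0.995, 0.0], [0.995, 0.098, 0.0], [0.0, 0.0, -1.0]]
ft_force: [0.8, -0.1, -0.3]
grip_width: 0.0421
gripper_force: 0.0
```

Request:
move_arm(
  jaw=[4.2,4.2,4.2,4.2,4.2,4.2,4.2,4.2,4.2,4.2,4.2,4.2],
  dp=[
    [2.6,2.9,0],
    [2.6,2.9,0],
    [2.6,2.9,0],
    [2.6,2.9,0],
    [2.6,2.9,0],
    [2.6,2.9,0],
    [2.6,2.9,0],
    [2.6,2.9,0],
    [2.6,2.9,0],
    [2.6,2.9,0],
    [2.6,2.9,0],
    [2.6,2.9,0],
  ],
  turn=[
    [0,0,0],
    [0,0,0],
    [0,0,0],
    [0,0,0],
    [0,0,0],
    [0,0,0],
    [0,0,0],
    [0,0,0],
    [0,0,0],
    [0,0,0],
    [0,0,0],
    [0,0,0],
  ],
)

```text
time_s: 3.7
position: [0.4403, -0.192, 0.3396]
tool_rot: [[-0.092, 0.996, 0.0], [0.996, 0.092, -0.0], [-0.0, 0.0, -1.0]]
ft_force: [0.4, -1.0, 0.6]
grip_width: 0.042
gripper_force: 0.0
```

Request:
move_arm(
  jaw=[4.2,4.2,4.2,4.2,4.2,4.2,4.2,4.2,4.2,4.2],
  dp=[
    [2.6,2.9,0.4],
    [2.6,2.9,0.4],
    [2.6,2.9,0.4],
    [2.6,2.9,0.4],
    [2.6,2.9,0.4],
    [2.6,2.9,0.4],
    [2.4,3.3,0.4],
    [0,0,0],
    [0,0,0],
    [0,0,0],
  ],
  turn=[
    [0,0,0],
    [0,0,0],
    [0,0,0],
    [0,0,0],
    [0,0,0],
    [0,0,0],
    [0,0,0],
    [0,0,-0.025],
    [0,0,0],
    [0,0,0],
  ],
)

```text
time_s: 4.53
position: [0.6288, 0.0043, 0.3113]
tool_rot: [[-0.116, 0.993, -0.0], [0.993, 0.116, -0.0], [-0.0, -0.0, -1.0]]
ft_force: [-0.2, -0.4, 1.0]
grip_width: 0.0424
gripper_force: 0.0
```

Run:
```python
from h import *
s=observe(); print(s["time_s"],s["position"],np.round(s["tool_rot"],3).tolist(),s["q"],s["ft_force"])
p,d=cams.get_image("wrist"); cv2.imwrite("pics/w1.png",p[:,:,::-1]); np.save("d1.npy",d)
for q,z in dict(snap_button=.2,button_top=.205,clamp_top=.218,clamp_rear=.209,outer_tube=.185).items():
    r=cams.mark_of("wrist",q)
    if r:
        u,v=r[0]["location"][0]*640,r[0]["location"][1]*480
        print(q,round(r[0]["p"],2),int(u),int(v),at_z("wrist",u,v,z,s).round(4), 'dep',at_d("wrist",u,v,d[min(479,int(v)),min(639,int(u))],s).round(3))
```

```text
4.5333 [0.62878174 0.00431819 0.31126172] [[-0.116, 0.993, -0.0], [0.993, 0.116, -0.0], [-0.0, -0.0, -1.0]] [-1.03701189e+01  2.82043960e+01  5.08735392e+01 -1.53559301e-02
  1.00937876e+02 -1.70584137e+01] [-0.16997377 -0.41041836  0.98706895]
snap_button 0.64 355 234 [0.6566 0.0125 0.2   ] dep [0.656 0.014 0.206]
button_top 0.5 360 238 [0.6594 0.0111 0.205 ] dep [0.659 0.011 0.205]
clamp_top 0.56 242 242 [0.5791 0.003  0.218 ] dep [0.582 0.008 0.232]
clamp_rear 0.92 262 242 [0.5917 0.002  0.209 ] dep [0.591 0.    0.203]
outer_tube 0.77 419 230 [0.7078 0.0177 0.185 ] dep [0.703 0.021 0.2  ]
```

View pics/w1.png

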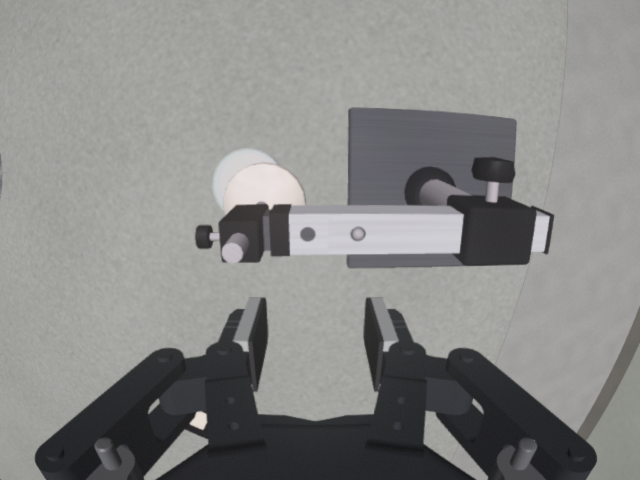

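The wrist view shows the tube level in the image: button at (358,234), next hole at (308,234), bush and block near column 285/245. Next I'll check the finger geometry against the stem.

Run:
```python
from h import *
s=observe(); d=np.load("d1.npy"); R=np.array(s["tool_rot"]); t=np.array(s["position"])
def tool(u,v): return ((at_d("wrist",u,v,d[v,u],s)-t)@R*1000).round(1)
for u,v in((250,303),(263,302),(258,301),(238,318),(225,335),(222,350),(205,362),(168,356),(150,370),(60,460),(240,380),(370,303),(378,302),(384,301),(397,318),(466,356)): print((u,v),tool(u,v))
# holes: centroids
p=cv2.imread("pics/w1.png",0)
print(p[234,270:400].tolist())
for u,v in((358.5,234),(307.5,234)): print(at_z("wrist",u,v,.2,s).round(4))
# block rear edge height scan
for u in range(225,300,4): print(u,at_d("wrist",u,222,d[222,u],s).round(4))
```

```text
(250, 303) [ 12.1 -26.4 -11. ]
(263, 302) [ 12.3 -21.2 -10.3]
(258, 301) [ 12.3 -23.3  -9.5]
(238, 318) [  8.2 -30.6 -16.6]
(225, 335) [  8.9 -32.7 -30.7]
(222, 350) [ 14.5 -29.1 -48.6]
(205, 362) [  8.2 -36.  -47. ]
(168, 356) [ 14.3 -45.6 -53.5]
(150, 370) [ 13.2 -49.5 -60.1]
(60, 460) [  14.   -58.2 -100.4]
(240, 380) [ 19.  -19.4 -68.5]
(370, 303) [ 12.3  21.6 -11.2]
(378, 302) [ 12.3  25.  -10.3]
(384, 301) [-148.7   94.1  310.9]
(397, 318) [  8.1  31.9 -16.5]
(466, 356) [ 14.9  45.9 -54.3]
[68, 63, 62, 63, 62, 64, 61, 63, 62, 63, 65, 63, 63, 64, 63, 64, 64, 65, 83, 143, 196, 205, 206, 205, 206, 205, 205, 206, 205, 195, 145, 109, 104, 105, 103, 104, 105, 104, 104, 105, 104, 103, 104, 105, 116, 156, 202, 206, 206, 206, 206, 206, 206, 206, 206, 206, 206, 205, 202, 200, 200, 200, 200, 200, 200, 200, 200, 200, 200, 201, 200, 200, 200, 200, 200, 201, 201, 201, 199, 188, 156, 116, 125, 150, 167, 178, 184, 186, 188, 187, 185, 177, 163, 140, 108, 146, 191, 201, 202, 202, 202, 202, 202, 202, 203, 202, 203, 203, 202, 203, 202, 202, 203, 203, 203, 203, 203, 203, 203, 203, 203, 203, 203, 203, 203, 203, 203, 203, 203, 203]
[0.6586 0.0123 0.2   ]
[0.6223 0.0081 0.2   ]
225 [0.5664 0.0157 0.2193]
229 [0.5691 0.016  0.2192]
233 [0.5716 0.016  0.2181]
237 [0.5744 0.0164 0.2185]
241 [0.577  0.0165 0.2179]
245 [0.5799 0.017  0.2186]
249 [0.5824 0.0171 0.2178]
253 [0.5852 0.0174 0.218 ]
257 [0.5878 0.0176 0.2177]
261 [0.5887 0.0138 0.2026]
265 [0.5908 0.0125 0.1965]
269 [0.5944 0.0148 0.2038]
273 [0.5971 0.0145 0.2017]
277 [0.5999 0.0149 0.2019]
281 [0.6027 0.0152 0.2018]
285 [0.6055 0.0154 0.2012]
289 [0.6083 0.0154 0.2   ]
293 [0.6111 0.0159 0.2008]
297 [0.6139 0.0166 0.2021]
```

Request:
move_arm(
  jaw=[5.6,5.6,5.6,5.6,5.6,5.6,5.6,5.6,5.6,5.6],
  dp=[
    [0.48,-0.11,0],
    [0,0,0],
    [0,0,0],
    [0,0.18,1.5],
    [0,0.18,1.5],
    [0,0.18,1.5],
    [0,0.18,1.5],
    [0,0.18,1.5],
    [0,0,0],
    [0,0,0],
  ],
  turn=[
    [0,0,0],
    [0.06,0,0],
    [0.06,0,0],
    [0,0,0],
    [0,0,0],
    [0,0,0],
    [0,0,0],
    [0,0,0],
    [0,0,0],
    [0,0,0],
  ],
)

```text
time_s: 5.67
position: [0.627, 0.0093, 0.2358]
tool_rot: [[-0.117, 0.986, -0.12], [0.993, 0.116, -0.014], [0.0, -0.121, -0.993]]
ft_force: [0.2, -0.3, 0.8]
grip_width: 0.0562
gripper_force: 0.0
```

Run:
```python
from h import *
s=observe(); print(s["time_s"],s["position"],np.round(s["tool_rot"],3).tolist(),s["ft_force"],s["grip_width"])
p,d=cams.get_image("wrist"); cv2.imwrite("pics/w2.png",cv2.resize(p[150:400,140:500,::-1],(800,556),interpolation=3)); np.save("d2.npy",d)
r=cams.mark_of("wrist","button_top"); 
for x in r[:2]:
    u,v=x["location"][0]*640,x["location"][1]*480; print(x["p"],u,v,at_z("wrist",u,v,.205,s))
```

```text
5.6667 [0.62702976 0.00926095 0.23579253] [[-0.117, 0.986, -0.12], [0.993, 0.116, -0.014], [0.0, -0.121, -0.993]] [ 0.21627555 -0.34334181  0.75988982] 0.05616615614661062
0.68 381.88800000000003 293.28 [0.65717645 0.01121599 0.205     ]
0.61 208.57600000000002 430.608 [ 0.56078762 -0.11882624  0.205     ]
```

View pics/w2.png

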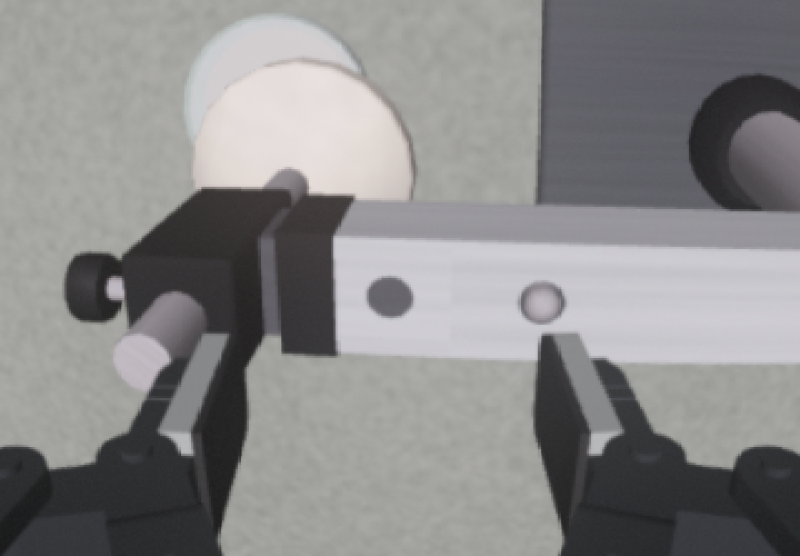

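The view shows the button at crop (541,302), finger A's tip at crop (560,336) and finger B's tip at crop (215,336), just behind the block's rear edge at about crop 240–260.

Run:
```python
from h import *
s=observe(); d=np.load("d2.npy"); R=np.array(s["tool_rot"]); t=np.array(s["position"]); e=np.array([.9932,.116,0]); B=np.array([.658,.0125,.205])
for nm,y in(("A",[(546,337),(552,338),(560,338),(568,338),(576,338),(590,350),(600,365),(620,375)]),("B",[(204,338),(212,338),(220,338),(226,338),(190,350),(175,372),(160,385)])):
    for a,b in y:
        u,v=int(140+a*.45),int(150+b*.45); P=at_d("wrist",u,v,d[v,u],s)
        print(nm,a,b,"tool",((P-t)@R*1000).round(1),"e from btn",round(float((P-B)@e*1000),1),"z",round(P[2]*1000,1))
P=np.array([at_d("wrist",u,v,d[v,u],s) for v in range(240,290) for u in range(190,262) if d[v,u]>0])
k=abs(P[:,2]-.218)<.003; print("rear edge e",np.percentile((P[k]-B)@e*1000,[90,97,99]), "z",P[k,2].mean())
```

```text
A 546 337 tool [12.1 28.  -9.2] e from btn -1.7 z 243.0
A 552 338 tool [ 12.2  29.1 -10.2] e from btn -0.6 z 243.8
A 560 338 tool [ 13.   30.3 -12. ] e from btn 0.9 z 245.4
A 568 338 tool [ 12.5  31.8 -10.9] e from btn 2.2 z 244.2
A 576 338 tool [ 12.5  33.4 -11.1] e from btn 3.9 z 244.2
A 590 350 tool [-11.6  47.6  30.3] e from btn 13.1 z 201.4
A 600 365 tool [  8.1  38.  -13.4] e from btn 8.7 z 245.9
A 620 375 tool [  8.   40.9 -16.9] e from btn 12.0 z 249.0
B 204 338 tool [ 12.4 -34.2 -11.1] e from btn -63.3 z 252.1
B 212 338 tool [ 12.8 -32.4 -11.8] e from btn -61.4 z 252.6
B 220 338 tool [ 12.5 -30.9 -11. ] e from btn -60.0 z 251.7
B 226 338 tool [ 12.4 -30.1 -10.8] e from btn -59.2 z 251.4
B 190 350 tool [ -2.5 -43.6  12.9] e from btn -75.5 z 229.4
B 175 372 tool [  8.3 -38.8 -16.5] e from btn -67.2 z 258.0
B 160 385 tool [  8.4 -40.  -21.5] e from btn -67.8 z 263.2Traceback (most recent call last):
  File "<stdin>", line 7, in <module>
  File "h.py", line 17, in at_d
    o,d=ray(n,u,v,st)
        ~~~^^^^^^^^^^
  File "h.py", line 6, in ray
    c,f=K(n)
        ~^^^
  File "h.py", line 4, in K
    c=cams.calibration(n); f=240/np.tan(np.radians(c["vertical_fov"])/2); return c,f
ValueError: time passes only in moves, steps and waits
```

Request:
move_arm(
  jaw=[5.6,5.6,5.6,5.6,5.6,5.6],
  force=80,
  dp=[
    [0,0.17,1],
    [0,0.17,1],
    [0,0.12,0.99],
    [0,0.03,0.25],
    [0,0,0],
    [0,0,0],
  ],
  turn=[
    [0,0,0],
    [0,0,0],
    [0,0,0],
    [0,0,0],
    [0,0,0],
    [0,0,0],
  ],
)

```text
time_s: 6.27
position: [0.6282, 0.0093, 0.2032]
tool_rot: [[-0.117, 0.986, -0.119], [0.993, 0.116, -0.014], [0.0, -0.12, -0.993]]
ft_force: [-0.3, 0.1, 2.0]
grip_width: 0.0559
gripper_force: 1.1
```

Request:
move_arm(
  jaw=[5.6,5.6,5.6,5.6,5.6],
  dp=[
    [0,0.012,0.1],
    [0,0.012,0.1],
    [0,0.012,0.1],
    [0,0.012,0.1],
    [0,0,0],
  ],
  turn=[
    [0,0,0],
    [0,0,0],
    [0,0,0],
    [0,0,0],
    [0,0,0],
  ],
)

```text
time_s: 6.68
position: [0.6286, 0.0093, 0.1999]
tool_rot: [[-0.117, 0.986, -0.117], [0.993, 0.116, -0.014], [-0.0, -0.118, -0.993]]
ft_force: [0.1, 0.6, 5.3]
grip_width: 0.0558
gripper_force: 3.6
```

Request:
move_arm(
  jaw=[5.6,5.6,5.6],
  dp=[
    [0,0.01,0.08],
    [0,0,0],
    [0,0,0],
  ],
  turn=[
    [0,0,0],
    [0,0,0],
    [0,0,0],
  ],
)

```text
time_s: 6.93
position: [0.6287, 0.0093, 0.1997]
tool_rot: [[-0.117, 0.986, -0.116], [0.993, 0.116, -0.014], [-0.001, -0.117, -0.993]]
ft_force: [-1.8, 0.2, 8.9]
grip_width: 0.0563
gripper_force: 5.3
```

Run:
```python
from h import *
s=observe(); print(s["time_s"],s["position"].round(4),s["ft_force"].round(1))
p,d=cams.get_image("wrist"); cv2.imwrite("pics/w3.png",cv2.resize(p[200:400,160:448,::-1],(800,556),interpolation=3))
```

```text
6.9333 [0.6287 0.0093 0.1997] [-1.8  0.2  8.9]
```

View pics/w3.png

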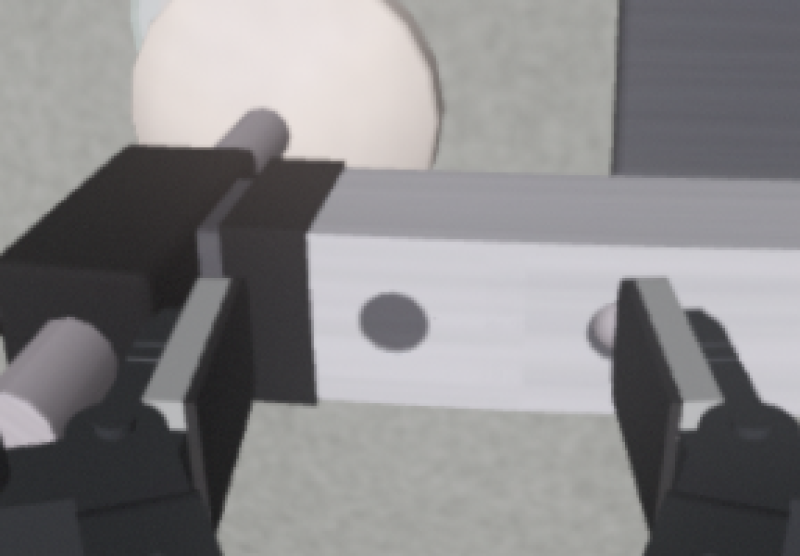

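The picture shows finger A's inner edge at about the button's centre (crop 617 against 621). A must go roughly 2.5 mm outward to sit its lower edge over the crown.

Request:
move_arm(
  jaw=[5.6,5.6,5.6,5.6],
  dp=[
    [0,-0.01,-0.1],
    [0,-0.06,0],
    [0,-0.06,0],
    [0,0,0],
  ],
  turn=[
    [0,0,0],
    [0,0,0],
    [0,0,0],
    [0,0,0],
  ],
)

```text
time_s: 7.32
position: [0.6279, 0.0092, 0.2]
tool_rot: [[-0.117, 0.986, -0.116], [0.993, 0.116, -0.014], [-0.0, -0.117, -0.993]]
ft_force: [2.6, 0.2, 5.9]
grip_width: 0.0557
gripper_force: 4.2
```

Request:
move_arm(
  jaw=[5.6,5.6,5.6],
  dp=[
    [0,-0.04,0.005],
    [0,-0.04,0.005],
    [0,0,0],
  ],
  turn=[
    [0,0,0],
    [0,0,0],
    [0,0,0],
  ],
)

```text
time_s: 7.57
position: [0.6272, 0.0091, 0.2]
tool_rot: [[-0.117, 0.986, -0.116], [0.993, 0.116, -0.014], [-0.0, -0.117, -0.993]]
ft_force: [4.2, 1.1, 5.7]
grip_width: 0.056
gripper_force: 4.3
```

Run:
```python
from h import *
p,d=cams.get_image("wrist"); cv2.imwrite("pics/w4.png",cv2.resize(p[200:400,160:448,::-1],(800,556),interpolation=3))
```

```text
(no output)
```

View pics/w4.png

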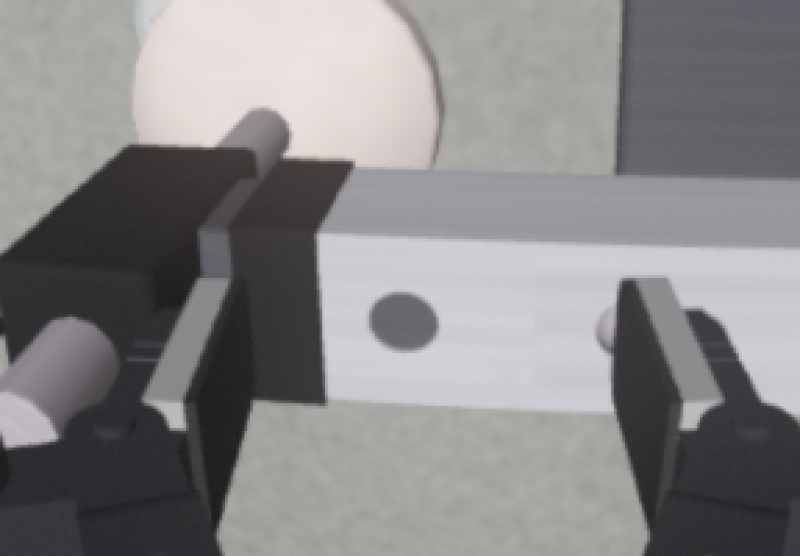

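B already touches the block, which moved with the gripper through the play. A still sits about 2.5 mm too far inward, so I'll narrow the jaw 2.5 mm and shift 1 mm outward.

Request:
move_arm(
  jaw=[5.35,5.35,5.35,5.35,5.35],
  dp=[
    [0,0,-0.05],
    [0,0,0],
    [0,0,0],
    [0,-0.1,0.01],
    [0,0,0],
  ],
  turn=[
    [0,0,0],
    [0,0,0],
    [0,0,0],
    [0,0,0],
    [0,0,0],
  ],
)

```text
time_s: 8.03
position: [0.6259, 0.0089, 0.2001]
tool_rot: [[-0.117, 0.986, -0.117], [0.993, 0.116, -0.014], [-0.0, -0.118, -0.993]]
ft_force: [4.8, 0.9, 4.5]
grip_width: 0.0536
gripper_force: 3.9
```

Request:
move_arm(
  jaw=[5.35,5.35,5.35,5.35],
  dp=[
    [0,0.01,0.08],
    [0,0.01,0.08],
    [0,0,0],
    [0,0,0],
  ],
  turn=[
    [0,0,0],
    [0,0,0],
    [0,0,0],
    [0,0,0],
  ],
)

```text
time_s: 8.37
position: [0.626, 0.0089, 0.1998]
tool_rot: [[-0.117, 0.986, -0.116], [0.993, 0.116, -0.014], [-0.001, -0.116, -0.993]]
ft_force: [3.1, 1.5, 12.3]
grip_width: 0.0534
gripper_force: 6.6
```

Run:
```python
from h import *
s=observe(); print(s["time_s"],s["position"].round(4),s["ft_force"].round(1))
p,d=cams.get_image("wrist"); cv2.imwrite("pics/w5.png",cv2.resize(p[200:400,160:448,::-1],(800,556),interpolation=3))
```

```text
8.3667 [0.626  0.0089 0.1998] [ 3.1  1.5 12.3]
```

View pics/w5.png

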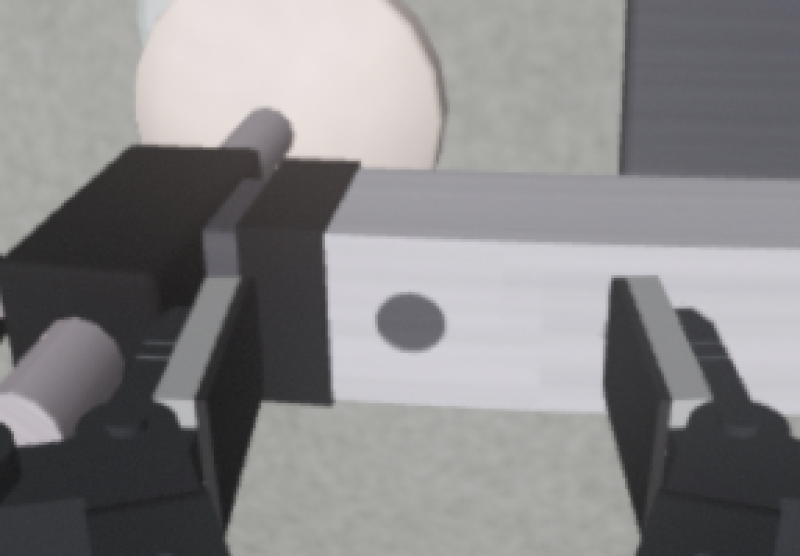

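Request:
move_arm(
  jaw=[5.35,5.35,5.35],
  dp=[
    [0,-0.05,0.006],
    [0,-0.03,0.004],
    [0,0,0],
  ],
  turn=[
    [0,0,0],
    [0,0,0],
    [0,0,0],
  ],
)

```text
time_s: 8.67
position: [0.6258, 0.0088, 0.1998]
tool_rot: [[-0.117, 0.987, -0.114], [0.993, 0.116, -0.014], [-0.001, -0.115, -0.993]]
ft_force: [6.9, 1.5, 10.1]
grip_width: 0.0532
gripper_force: 6.3
```

Request:
move_arm(
  jaw=[5.35,5.35],
  dp=[
    [0,-0.04,0.005],
    [0,0,0],
  ],
  turn=[
    [0,0,0],
    [0,0,0],
  ],
)

```text
time_s: 8.83
position: [0.6255, 0.0088, 0.1999]
tool_rot: [[-0.117, 0.987, -0.113], [0.993, 0.116, -0.014], [-0.001, -0.114, -0.993]]
ft_force: [7.6, 1.3, 10.7]
grip_width: 0.0535
gripper_force: 6.5
```

Request:
move_arm(
  jaw=[5.35,5.35,5.35],
  dp=[
    [0,-0.04,0.005],
    [0,-0.04,0.005],
    [0,0,0],
  ],
  turn=[
    [0,0,0],
    [0,0,0],
    [0,0,0],
  ],
)

```text
time_s: 9.08
position: [0.625, 0.0087, 0.1999]
tool_rot: [[-0.117, 0.987, -0.113], [0.993, 0.116, -0.014], [-0.001, -0.113, -0.994]]
ft_force: [8.4, 2.0, 11.1]
grip_width: 0.0531
gripper_force: 6.5
```

Request:
move_arm(
  jaw=[5.35,5.35],
  dp=[
    [0,-0.04,0.005],
    [0,0,0],
  ],
  turn=[
    [0,0,0],
    [0,0,0],
  ],
)

```text
time_s: 9.25
position: [0.6247, 0.0087, 0.1999]
tool_rot: [[-0.117, 0.987, -0.112], [0.993, 0.116, -0.014], [-0.001, -0.113, -0.994]]
ft_force: [10.0, 1.4, 10.1]
grip_width: 0.0535
gripper_force: 6.6
```

Request:
move_arm(
  jaw=[5.35,5.35],
  dp=[
    [0,-0.05,0.006],
    [0,0,0],
  ],
  turn=[
    [0,0,0],
    [0,0,0],
  ],
)

```text
time_s: 9.42
position: [0.6244, 0.0087, 0.1998]
tool_rot: [[-0.117, 0.987, -0.112], [0.993, 0.116, -0.014], [-0.001, -0.113, -0.994]]
ft_force: [9.9, 1.2, 10.7]
grip_width: 0.0532
gripper_force: 6.6
```

Request:
move_arm(
  jaw=[5.35,5.35],
  dp=[
    [0,-0.05,0.006],
    [0,0,0],
  ],
  turn=[
    [0,0,0],
    [0,0,0],
  ],
)

```text
time_s: 9.58
position: [0.6241, 0.0086, 0.1999]
tool_rot: [[-0.117, 0.987, -0.111], [0.993, 0.116, -0.014], [-0.001, -0.112, -0.994]]
ft_force: [10.8, 1.7, 9.9]
grip_width: 0.0536
gripper_force: 7.5
```

```bash
cat > trk.py <<'E'
from h import *
def trk(fn):
    p,d=cams.get_image("wrist"); g=cv2.resize(p[200:400,160:448,::-1],(800,556),interpolation=3); cv2.imwrite(fn,g)
    r=cv2.imread("pics/w5.png")
    for nm,(x,y,w,h) in dict(hole=(365,280,95,85),stem=(20,305,110,110),fingA=(600,270,110,130),fingB=(150,270,95,130)).items():
        m=cv2.matchTemplate(g,r[y:y+h,x:x+w],cv2.TM_CCOEFF_NORMED); _,s,_,l=cv2.minMaxLoc(m); print(nm,round(s,3),l[0]-x,l[1]-y)
E
python3 -c "from trk import *; trk('pics/w6.png')"
```

```text
hole 0.996 12 0
stem 0.996 2 0
fingA 0.999 0 0
fingB 0.998 0 0
```

Request:
move_arm(
  jaw=[5.35,5.35,5.35],
  dp=[
    [0,-0.05,0.006],
    [0,-0.04,0.006],
    [0,0,0],
  ],
  turn=[
    [0,0,0],
    [0,0,0],
    [0,0,0],
  ],
)

```text
time_s: 9.88
position: [0.6234, 0.0085, 0.1998]
tool_rot: [[-0.117, 0.987, -0.111], [0.993, 0.116, -0.014], [-0.001, -0.112, -0.994]]
ft_force: [13.6, 2.3, 9.8]
grip_width: 0.0534
gripper_force: 7.9
```

Request:
move_arm(
  jaw=[5.35,5.35,5.35],
  dp=[
    [0,-0.05,0.006],
    [0,-0.04,0.006],
    [0,0,0],
  ],
  turn=[
    [0,0,0],
    [0,0,0],
    [0,0,0],
  ],
)

```text
time_s: 10.13
position: [0.622, 0.0083, 0.1999]
tool_rot: [[-0.117, 0.987, -0.112], [0.993, 0.116, -0.014], [-0.001, -0.113, -0.994]]
ft_force: [9.7, 2.5, 10.0]
grip_width: 0.0535
gripper_force: 6.4
```

```bash
python3 -c "from trk import *; trk('pics/w7.png')"
```

```text
hole 0.996 25 1
stem 0.996 1 0
fingA 0.996 0 0
fingB 0.998 0 0
```

Force peaked at 13.6 N and then fell as the tool jumped forward, so the button has ducked. I'll continue about 7 mm.

Request:
move_arm(
  jaw=[5.35,5.35,5.35,5.35,5.35,5.35,5.35,5.35],
  dp=[
    [0,-0.1,0.011],
    [0,-0.1,0.011],
    [0,-0.1,0.011],
    [0,-0.1,0.011],
    [0,-0.1,0.011],
    [0,-0.1,0.011],
    [0,-0.1,0.011],
    [0,0,0],
  ],
  turn=[
    [0,0,0],
    [0,0,0],
    [0,0,0],
    [0,0,0],
    [0,0,0],
    [0,0,0],
    [0,0,0],
    [0,0,0],
  ],
)

```text
time_s: 10.85
position: [0.615, 0.0075, 0.1999]
tool_rot: [[-0.117, 0.987, -0.112], [0.993, 0.116, -0.014], [-0.001, -0.113, -0.994]]
ft_force: [8.8, 1.1, 10.3]
grip_width: 0.0537
gripper_force: 5.7
```

```bash
python3 -c "
from trk import *
trk('pics/w8.png')
p,d=cams.get_image('top'); a=cv2.imread('pics/top0.png')[:,:,::-1]
s=observe();print(s['position'])"
```

```text
hole 0.995 70 3
stem 0.998 0 0
fingA 0.983 0 0
fingB 0.998 0 0
[0.61497463 0.00749489 0.19990883]
```

View pics/w8.png

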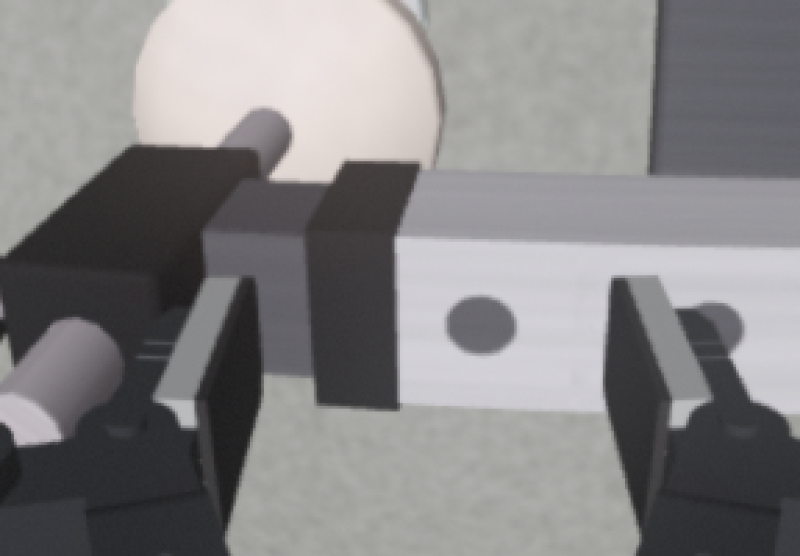

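The first hole is now empty and dark at crop (715,328), and the block is about 13 mm out. Next I'll lift, close the jaws, and push the block with the closed fingers so the button's path is clear.

Request:
move_arm(
  jaw=[5.35,5.35,5.35,5.35,0,0,0,0,0,0,0],
  dp=[
    [0,0.2,-0.02],
    [0,-0.06,-0.5],
    [0,-0.17,-1.5],
    [0,-0.14,-1.2],
    [0,0,0],
    [0,0,0],
    [0,0,0],
    [0,-0.8,0.09],
    [0,-0.9,0.1],
    [0,-0.85,0.1],
    [0,0,0],
  ],
  turn=[
    [0,0,0],
    [0,0,0],
    [0,0,0],
    [0,0,0],
    [0,0,0],
    [0,0,0],
    [0,0,0],
    [0,0,0],
    [0,0,0],
    [0,0,0],
    [0,0,0],
  ],
)

```text
time_s: 11.87
position: [0.5884, 0.0048, 0.2298]
tool_rot: [[-0.117, 0.986, -0.122], [0.993, 0.116, -0.014], [0.001, -0.122, -0.992]]
ft_force: [-0.0, -0.8, 0.0]
grip_width: -0.0002
gripper_force: 0.0
```

Run:
```python
from h import *
s=observe(); print(s["time_s"],s["position"].round(4),s["ft_force"].round(1),s["grip_width"])
p,d=cams.get_image("wrist"); cv2.imwrite("pics/w9.png",cv2.resize(p[150:400,140:500,::-1],(800,556),interpolation=3))
B=np.array([.658,.0125,.2]);e=np.array([.9932,.116,0])
P=[]
for v in range(225,300,3):
    for u in range(180,330,3):
        if d[v,u]>0: P.append(at_d("wrist",u,v,d[v,u],s))
```

```text
11.8667 [0.5884 0.0048 0.2298] [-0.  -0.8  0. ] -0.00020145819551210383
```

View pics/w9.png

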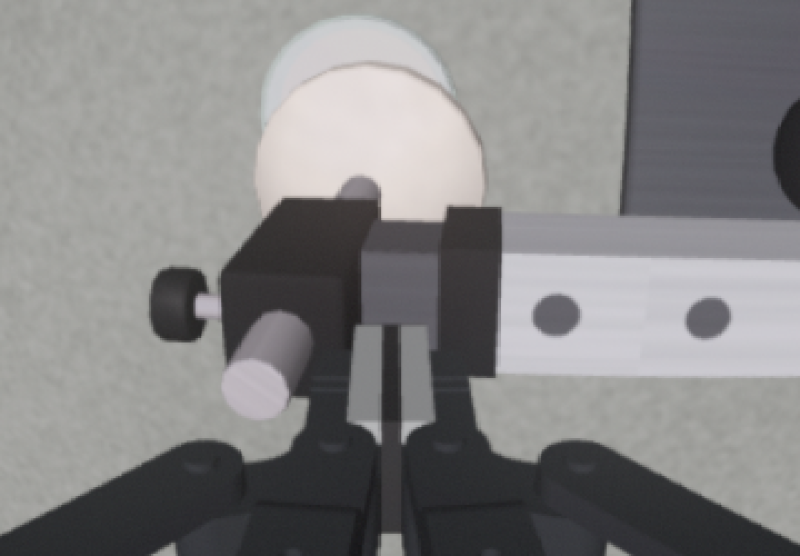

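Request:
move_arm(
  jaw=[0,0,0,0,0],
  dp=[
    [0,0.2,-0.02],
    [0,0.12,1.0],
    [0,0.12,1.0],
    [0,0.03,0.25],
    [0,0,0],
  ],
  turn=[
    [0,0,0],
    [0,0,0],
    [0,0,0],
    [0,0,0],
    [0,0,0],
  ],
)

```text
time_s: 12.33
position: [0.5914, 0.0051, 0.2062]
tool_rot: [[-0.117, 0.986, -0.122], [0.993, 0.116, -0.013], [0.001, -0.123, -0.992]]
ft_force: [1.1, -0.4, -0.6]
grip_width: -0.0001
gripper_force: 0.0
```

Request:
move_arm(
  jaw=[0,0,0,0,0],
  dp=[
    [0,-0.1,0.012],
    [0,-0.1,0.012],
    [0,-0.1,0.012],
    [0,-0.1,0.012],
    [0,0,0],
  ],
  turn=[
    [0,0,0],
    [0,0,0],
    [0,0,0],
    [0,0,0],
    [0,0,0],
  ],
)

```text
time_s: 12.75
position: [0.5883, 0.0045, 0.2083]
tool_rot: [[-0.117, 0.986, -0.117], [0.993, 0.116, -0.014], [-0.0, -0.118, -0.993]]
ft_force: [3.3, 0.5, -1.4]
grip_width: -0.0001
gripper_force: 1.6
```

Request:
move_arm(
  jaw=[0,0,0,0,0,0,0,0,0],
  dp=[
    [0,-0.1,0.012],
    [0,-0.1,0.012],
    [0,-0.1,0.012],
    [0,-0.1,0.012],
    [0,-0.1,0.012],
    [0,-0.1,0.012],
    [0,-0.1,0.012],
    [0,-0.1,0.012],
    [0,0,0],
  ],
  turn=[
    [0,0,0],
    [0,0,0],
    [0,0,0],
    [0,0,0],
    [0,0,0],
    [0,0,0],
    [0,0,0],
    [0,0,0],
    [0,0,0],
  ],
)

```text
time_s: 13.5
position: [0.5805, 0.0036, 0.2083]
tool_rot: [[-0.117, 0.986, -0.116], [0.993, 0.116, -0.014], [-0.0, -0.117, -0.993]]
ft_force: [5.2, -0.8, -0.4]
grip_width: -0.0003
gripper_force: 2.3
```

```bash
cat > meas.py <<'E'
from h import *
def meas(fn):
    s=observe(); p,d=cams.get_image("wrist"); cv2.imwrite(fn,p[:,:,::-1])
    r=cams.mark_of("wrist","clamp_top"); B=np.array([.658,.0125,.2]);e=np.array([.9932,.116,0])
    print(s["time_s"],"TCP e",round(float((s["position"]-B)@e*1000),1),s["ft_force"].round(1))
    for x in r[:1]:
        u,v=x["location"][0]*640,x["location"][1]*480; print("clamp_top e",x["p"],((at_z("wrist",u,v,.218,s)-B)@e*1000).round(1))
    cams.get_image("top"); r=cams.mark_of("top","clamp_top")
    for x in r[:1]:
        u,v=x["location"][0]*640,x["location"][1]*480; print("top clamp_top",x["p"],at_z("top",u,v,.218).round(4),"start .5681")
E
python3 -c "from meas import *; meas('pics/m1.png')"
```

```text
13.5 TCP e -78.0 [ 5.2 -0.8 -0.4]
clamp_top e 0.59 -102.2
top clamp_top 0.64 [ 0.553  -0.0015  0.218 ] start .5681
```

Request:
move_arm(
  jaw=[0,0,0,0,0,0,0,0,0],
  dp=[
    [0,-0.1,0.012],
    [0,-0.1,0.012],
    [0,-0.1,0.012],
    [0,-0.1,0.012],
    [0,-0.1,0.012],
    [0,-0.1,0.012],
    [0,-0.1,0.012],
    [0,-0.1,0.012],
    [0,0,0],
  ],
  turn=[
    [0,0,0],
    [0,0,0],
    [0,0,0],
    [0,0,0],
    [0,0,0],
    [0,0,0],
    [0,0,0],
    [0,0,0],
    [0,0,0],
  ],
)

```text
time_s: 14.45
position: [0.5724, 0.0026, 0.2083]
tool_rot: [[-0.117, 0.986, -0.117], [0.993, 0.116, -0.014], [-0.0, -0.118, -0.993]]
ft_force: [5.3, 0.3, -0.3]
grip_width: -0.0002
gripper_force: 2.3
```

```bash
python3 -c "
from meas import *; meas('pics/m2.png')
p=cv2.imread('pics/m2.png'); cv2.imwrite('pics/m2c.png',cv2.resize(p[150:400,140:500],(800,556),interpolation=3))"
```

```text
14.45 TCP e -86.1 [ 5.3  0.3 -0.3]
clamp_top e 0.9 -110.5
top clamp_top 0.63 [ 0.5399 -0.0026  0.218 ] start .5681
```

View pics/m2c.png

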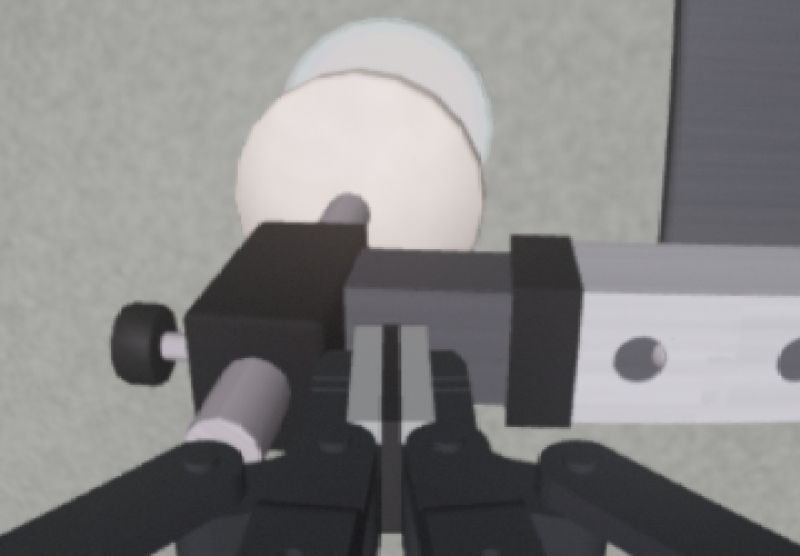

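The button's leading edge is now visible in the next hole at crop (659,354), against a hole centre of 640. About 7 mm remain, so I'll slow down.

Request:
move_arm(
  jaw=[0,0,0,0,0,0,0,0,0],
  dp=[
    [0,-0.05,0.006],
    [0,-0.05,0.006],
    [0,-0.05,0.006],
    [0,-0.05,0.006],
    [0,-0.05,0.006],
    [0,-0.05,0.006],
    [0,-0.05,0.006],
    [0,-0.05,0.006],
    [0,0,0],
  ],
  turn=[
    [0,0,0],
    [0,0,0],
    [0,0,0],
    [0,0,0],
    [0,0,0],
    [0,0,0],
    [0,0,0],
    [0,0,0],
    [0,0,0],
  ],
)

```text
time_s: 15.4
position: [0.5674, 0.0021, 0.208]
tool_rot: [[-0.117, 0.986, -0.12], [0.993, 0.116, -0.014], [0.0, -0.12, -0.993]]
ft_force: [1.2, 0.0, 1.4]
grip_width: 0.0
gripper_force: 0.6
```

Request:
move_arm(
  jaw=[0,0,0,0],
  dp=[
    [0,-0.03,0.004],
    [0,-0.03,0.004],
    [0,-0.03,0.004],
    [0,0,0],
  ],
  turn=[
    [0,0,0],
    [0,0,0],
    [0,0,0],
    [0,0,0],
  ],
)

```text
time_s: 15.73
position: [0.5671, 0.0021, 0.208]
tool_rot: [[-0.117, 0.986, -0.118], [0.993, 0.116, -0.014], [-0.0, -0.119, -0.993]]
ft_force: [3.5, -1.5, 0.7]
grip_width: 0.0001
gripper_force: 1.8
```

Request:
move_arm(
  jaw=[0,0,0,0],
  dp=[
    [0,-0.03,0.004],
    [0,-0.03,0.004],
    [0,-0.03,0.004],
    [0,0,0],
  ],
  turn=[
    [0,0,0],
    [0,0,0],
    [0,0,0],
    [0,0,0],
  ],
)

```text
time_s: 16.07
position: [0.5661, 0.0019, 0.208]
tool_rot: [[-0.117, 0.986, -0.119], [0.993, 0.116, -0.014], [-0.0, -0.119, -0.993]]
ft_force: [4.6, 0.0, 2.3]
grip_width: -0.0001
gripper_force: 2.1
```

```bash
cat > b.py <<'E'
from meas import *
def chk(fn):
    meas(fn); s=observe(); p,d=cams.get_image("wrist")
    B=np.array([.658,.0125,.2]);e=np.array([.9932,.116,0]);n=np.array([-.116,.9932,0])
    for q in("button_top","snap_button"):
        for x in cams.mark_of("wrist",q)[:1]:
            u,v=x["location"][0]*640,x["location"][1]*480; Q=at_z("wrist",u,v,.203,s)-B; print(q,round(x["p"],2),int(u),int(v),(Q@e*1000).round(1),(Q@n*1000).round(1))
    g=cv2.cvtColor(p,cv2.COLOR_RGB2GRAY); u0,v0=None,None
    # hole expected: e=-36.6 ; project by search
    best=min(((np.linalg.norm(at_z("wrist",u,v,.2,s)[:2]-(B+e*-.0366)[:2]),u,v) for v in range(220,360,3) for u in range(330,520,3)))
    _,u0,v0=best; print("hole px",u0,v0)
    for v in range(v0-12,v0+16,3): print(g[v,u0-20:u0+21:2].tolist(),"z",[int(round(at_d("wrist",u,v,d[v,u],s)[2]*1000)) for u in range(u0-16,u0+17,4)])
E
python3 -c "from b import *; chk('pics/m3.png')"
```

```text
16.0667 TCP e -92.5 [4.6 0.  2.3]
clamp_top e 0.86 -115.7
top clamp_top 0.53 [ 0.5386 -0.0074  0.218 ] start .5681
button_top 0.83 441 321 -36.0 -2.4
snap_button 0.64 441 314 -36.2 1.0Traceback (most recent call last):
  File "<string>", line 1, in <module>
    from b import *; chk('pics/m3.png')
                     ~~~^^^^^^^^^^^^^^^
  File "b.py", line 10, in chk
    best=min(((np.linalg.norm(at_z("wrist",u,v,.2,s)[:2]-(B+e*-.0366)[:2]),u,v) for v in range(220,360,3) for u in range(330,520,3)))
  File "b.py", line 10, in <genexpr>
    best=min(((np.linalg.norm(at_z("wrist",u,v,.2,s)[:2]-(B+e*-.0366)[:2]),u,v) for v in range(220,360,3) for u in range(330,520,3)))
                              ~~~~^^^^^^^^^^^^^^^^^^
  File "h.py", line 15, in at_z
    o,d=ray(n,u,v,st); return o+d*(z-o[2])/d[2]
        ~~~^^^^^^^^^^
  File "h.py", line 6, in ray
    c,f=K(n)
        ~^^^
  File "h.py", line 4, in K
    c=cams.calibration(n); f=240/np.tan(np.radians(c["vertical_fov"])/2); return c,f
ValueError: time passes only in moves, steps and waits
```

```bash
sed -i 's/^def K(n):/import functools\n@functools.cache\ndef K(n):/' h.py
cat > b2.py <<'E'
from h import *
s=observe(); p,d=cams.get_image("wrist"); g=cv2.cvtColor(p,cv2.COLOR_RGB2GRAY)
r=cams.mark_of("wrist","button_top")[0]; u0,v0=int(r["location"][0]*640),int(r["location"][1]*480); print(r["p"],u0,v0,s["position"].round(4),s["ft_force"].round(1))
for v in range(v0-18,v0+19,3): print(v,g[v,u0-22:u0+23:2].tolist(),"z",[int(round(at_d("wrist",u,v,d[v,u],s)[2]*1000)) for u in range(u0-16,u0+17,4)])
E
python3 b2.py
```

```text
0.54 441 320 [0.566  0.0019 0.208 ] [ 3.9 -0.9  2. ]
302 [204, 204, 204, 205, 205, 204, 205, 205, 204, 201, 180, 162, 159, 175, 190, 202, 204, 205, 205, 205, 205, 205, 205] z [201, 200, 201, 201, 199, 201, 200, 200, 200]
305 [204, 204, 203, 203, 203, 203, 203, 183, 136, 133, 136, 138, 142, 137, 130, 114, 179, 204, 204, 204, 204, 204, 203] z [201, 200, 201, 200, 200, 201, 197, 200, 200]
308 [205, 205, 205, 205, 205, 204, 163, 107, 120, 142, 164, 168, 173, 171, 164, 137, 112, 190, 205, 205, 205, 205, 205] z [201, 201, 199, 202, 202, 203, 201, 200, 200]
311 [205, 205, 205, 205, 206, 198, 101, 99, 136, 159, 175, 186, 187, 184, 180, 165, 131, 168, 206, 206, 206, 207, 206] z [201, 199, 200, 203, 204, 204, 203, 201, 200]
314 [202, 202, 203, 203, 202, 186, 100, 104, 139, 163, 177, 186, 187, 188, 182, 171, 136, 186, 203, 203, 203, 203, 203] z [201, 200, 202, 204, 204, 204, 204, 200, 200]
317 [201, 202, 201, 201, 201, 194, 119, 95, 130, 158, 170, 180, 183, 184, 178, 161, 174, 200, 201, 202, 201, 202, 201] z [200, 200, 198, 204, 205, 205, 204, 200, 200]
320 [207, 207, 206, 207, 206, 206, 201, 1
[... 434 characters left out ...]
00, 201, 201, 200, 201, 200]
329 [206, 206, 206, 205, 206, 206, 206, 206, 206, 206, 206, 206, 207, 207, 206, 207, 207, 206, 207, 206, 206, 207, 206] z [201, 200, 200, 200, 200, 201, 200, 201, 200]
332 [203, 203, 204, 204, 204, 204, 204, 204, 204, 204, 204, 204, 205, 205, 204, 205, 205, 204, 204, 204, 205, 205, 205] z [200, 200, 200, 199, 200, 200, 200, 200, 200]
335 [202, 203, 202, 202, 202, 202, 202, 202, 203, 202, 202, 202, 202, 202, 202, 202, 202, 203, 202, 203, 203, 202, 203] z [200, 201, 201, 200, 200, 200, 201, 200, 200]
338 [202, 201, 202, 201, 201, 202, 201, 201, 201, 201, 201, 202, 202, 202, 201, 202, 201, 202, 201, 202, 201, 201, 201] z [200, 200, 200, 200, 200, 200, 201, 200, 200]
```

Depth shows the button crown at 205 mm, filling the hole, so it has popped. I'll back off and retreat upward.

Request:
move_arm(
  jaw=[0,0,0,0,0,0,0,0,0],
  dp=[
    [0,0.2,-0.02],
    [0,0.3,-0.03],
    [0,-0.12,-1.0],
    [0,-0.36,-3.0],
    [0,-0.36,-3.0],
    [0,0,0],
    [0,0,0],
    [0,0,0],
    [0,0,0],
  ],
  turn=[
    [0,0,0],
    [0,0,0],
    [0,0,0],
    [0,0,0],
    [0,0,0],
    [0,0,0],
    [0,0,0],
    [0,0,0],
    [0,0,0],
  ],
)

```text
time_s: 17.27
position: [0.5706, 0.0026, 0.2774]
tool_rot: [[-0.117, 0.986, -0.121], [0.993, 0.116, -0.014], [0.001, -0.122, -0.993]]
ft_force: [0.3, 0.5, 0.4]
grip_width: -0.0002
gripper_force: 0.0
```

```bash
python3 b2.py
```

```text
0.56 415 264 [0.5706 0.0026 0.2774] [0.3 0.5 0.4]
246 [95, 195, 198, 198, 197, 197, 197, 198, 198, 197, 198, 198, 199, 198, 198, 198, 199, 198, 199, 199, 199, 199, 197] z [201, 200, 201, 200, 201, 198, 201, 200, 200]
249 [116, 195, 197, 197, 197, 197, 197, 198, 197, 197, 196, 196, 196, 196, 196, 195, 195, 195, 195, 195, 195, 195, 193] z [200, 199, 201, 201, 201, 201, 199, 199, 200]
252 [126, 198, 200, 200, 200, 200, 200, 200, 196, 190, 176, 175, 189, 199, 200, 200, 199, 200, 200, 199, 199, 199, 197] z [200, 201, 200, 201, 200, 200, 200, 200, 201]
255 [144, 197, 197, 198, 199, 198, 198, 159, 125, 134, 144, 148, 132, 119, 185, 198, 199, 199, 199, 199, 199, 198, 196] z [200, 199, 198, 201, 200, 198, 202, 201, 201]
258 [170, 201, 201, 201, 201, 201, 160, 102, 139, 167, 179, 178, 172, 147, 126, 199, 201, 201, 201, 201, 201, 201, 198] z [200, 200, 200, 203, 204, 203, 200, 200, 200]
261 [170, 197, 198, 197, 198, 198, 133, 104, 146, 170, 180, 183, 178, 159, 116, 196, 199, 199, 200, 199, 199, 199, 196] z [201, 201, 201, 205, 206, 205, 200, 200, 201]
264 [173, 197, 197, 197, 197, 196, 166, 98,
[... 431 characters left out ...]
01, 201, 200, 200, 201, 199]
273 [193, 201, 201, 202, 201, 201, 201, 201, 201, 201, 201, 201, 201, 201, 201, 201, 202, 202, 202, 202, 202, 200, 199] z [200, 200, 201, 200, 200, 200, 199, 199, 200]
276 [194, 197, 197, 197, 198, 198, 198, 198, 199, 199, 199, 199, 200, 200, 200, 200, 200, 201, 200, 201, 200, 199, 200] z [200, 200, 200, 200, 200, 200, 201, 202, 201]
279 [196, 197, 198, 198, 197, 198, 198, 197, 198, 197, 197, 198, 197, 197, 198, 198, 198, 198, 198, 198, 198, 197, 198] z [200, 200, 200, 200, 200, 200, 200, 200, 200]
282 [186, 185, 188, 187, 187, 189, 189, 188, 191, 192, 191, 193, 196, 196, 196, 196, 194, 194, 194, 194, 196, 195, 194] z [200, 201, 200, 200, 200, 200, 200, 201, 202]
```

```bash
python3 -c "
from rig import ticket; print(ticket.close_job())"
```

```text
the job is handed in; nothing more can be done
None
```

The button now stands about 5 mm out of the next hole with the lamp drawn out about 35 mm (estimated from the wrist camera), the arm has let go and is clear, and the job is handed in; no verdict came back, and I did not re-measure the bystanders at the end.

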